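# Register a tuile stencil under the leaf of its board and hold it flat

## Task

Get the tuile stencil ready for spreading: stand the brass register pin upright in the bore of the white stencilling board and let go of it, then lay the blue stencil on the board with its open slot towards the pin and slide it straight in, so that the slot takes the pin and the stencil's far edge tucks under the steel leaf all the way to the rail, without prising the leaf up. Finish while still holding: keep gripping or touching the stencil and press it firmly flat on the board, so that no batter can creep under it. Leave everything else on the table where it is.

Things in the scene. Friction and masses are not known exactly. Their poses are not given: they have to be found in the camera images.
- board: white plastic stencilling board, 200 (x) x 190 (y) x 20 mm, fixed to the table, with a dark baking plate let in flush. Origin: centre of its underside, z up; x points to the side with the aluminium rail and the steel leaf; the stencil slides in along +x. The rail's stop face (6 mm high above the top) is at x = 74 mm; the leaf covers x = 36 to 82, y = -85 to 85 mm.
- bore (a point): mouth of the blind register bore in the board's top, at x = 16, y = 0 mm of the board: 18 mm across, 16 mm deep, with a 2 mm chamfer. Axes as the board's.
- leaf (a joint): angle of the steel leaf, rad: 0 lying down, grows as its near edge lifts. Hinge at board x = 82 mm, 9 mm above the board's top. Weight and a light spring press it down (about 1.5 N at the nose). The rolled nose hangs 2.5 mm above the board, so the stencil raises it to about 0.05 as it slides under; the lip in front bends up, to x = 36 mm, its underside there 8 mm above the board, as lead-in.
- stencil: blue plastic plate, 150 (x) x 160 (y) x 4 mm, 150 g, two 50 mm round openings, black grip bar near the rear edge. Origin: centre of its underside, z up; x points to the far edge (x = 75 mm), where a slot opens on the middle line: 20 mm wide, 70 mm deep, mouth flaring to 38 mm. Fully home its origin is at board x = -1, y = 0 mm, on the board's top (z = 20 mm), axes parallel.
- stencil_edge (a point): middle of the stencil's far edge (in the slot's mouth), at its underside: stencil x = 75, y = 0, z = 0 mm.
- stencil_grip (a point): middle of the stencil's black grip bar, at stencil x = -57, y = 0, z = 18 mm. The bar is 12 mm thick along the stencil's x, 70 mm long along its y, and stands from z = 4 to 32 mm: take it from above with the fingers closing along the stencil's x.
- pin: brass register pin standing loose on its foot, 70 mm tall, 90 g: round shank 16 mm across with a chamfered foot, and from z = 44 to 70 mm a round head 22 mm across to grip. Origin: centre of the foot, z up along the pin. In the bore it stands 54 mm proud of the board.
- pin_head (a point): middle of the pin's head, 57 mm above its foot, on its axis.
- scraper: pink dough scraper, 90 x 120 x 9 mm, lying flat; bystander, leave alone. Origin: centre of its underside.
- cup: plain metal prep cup, 70 mm across, 45 mm tall; bystander, leave alone. Origin: centre of its foot.
- timer: kitchen timer, 66 x 66 x 23 mm; bystander, leave alone. Origin: centre of its underside.
- brush: glaze brush with a wooden handle, 182 x 41 x 14 mm, lying flat; bystander, leave alone. Origin: centre of its underside.
- leaf_nose (a point): point on the board under the middle of the leaf's rolled nose, as it lies down: board x = 50, y = 0 mm, 2.5 mm above the board's top. Fixed to the board.

How it is judged:
By the outcome, as a careful person would: the job done as asked, in the order asked, and still so for the second after the job is handed in, while the arm keeps its last pose, push and grip.
It also fails if it takes over 58 s, if anything falls off the work surface, if the arm or the gripper's body presses on something with over 40 N, if the wrist force passes 120 N, or if a joint passes its speed limit or range.

## Robot

A 6-joint arm with a two-finger parallel gripper is mounted at the origin on a cart in front of the work surface, level with it; the furniture and walls round the work are solid. World frame = base frame: x ahead of the robot, y to its left, z up, the work surface at z = 0. Lengths are in m, angles in rad, forces in N, time in s.
With the tool pointing down it reaches from about 0.325 to 0.9 m from the base axis. Payload 6.1 kg.
Tool frame: the origin (TCP) lies midway between the tips of the shut fingers; the grasp point (between the pads) lies 19 mm behind it; z points along the fingers, y is the line along which they close (so a half turn about z gives the same grasp; the last joint's range is limited). The gripper opens to 85 mm and grips with 20 to 120 N. Pads are 22 mm wide; open, the fingers measure 114 mm over their backs; the gripper's body (76 mm by 85 mm) begins 54 mm behind the grasp point. The pads swing forward as they close: fully open they stand 13 mm farther back than shut.
Start: joints at [1.204, 0.22, 1.526, -0, 1.395, -0.126], TCP at [0.149, 0.607, 0.203] pointing down, gripper open.
Joint ranges: [-2.98, 2.98], [-0.91, 2.08], [0.09, 2.57], [-1.24, 4.39], [0.2, 2.65], [-2.68, 2.68]. Speed limits (rad/s): [2.57, 2.57, 3.01, 3.14, 3.14, 3.14].

## Interface

Orientations are given as [roll, pitch, yaw] about the fixed x, y, z axes, in that order (R = Rz(yaw) Ry(pitch) Rx(roll)).
In Python, from plant import movep, move_l, set_joints, gripper_to, hold, inverse_kinematics, observe, get_image, get_calibration, Unreachable, job_done gives the robot as it stands. Calls block until the motion is done:
- movep(position, orientation): joint-space move of the TCP to a pose.
- move_l(position, feed=0.15, rotation=None, max_force=None): straight line of the TCP; rotation=None keeps the orientation; feed is the mean speed in m/s. With max_force (N) it stops when the force on the tool has changed by that much, and returns True; else False.
- set_joints(angles): joint-space move.
- gripper_to(opening, f_grip=None): finger opening in m; f_grip is the grip in N (None keeps the last); returns when the fingers have stopped.
- hold(seconds).
- inverse_kinematics(position, orientation): joint angles nearest the present ones, or None.
- observe(): the state.
- get_image(name): name is "scene" or "top"; returns (picture, depth): 420x560x3 uint8, red, green, blue; 420x560 float32, m along the optical axis (not along the pixel's ray), 0 where there is no reading.
- get_calibration(name): a dict with "intrinsics" (3x3 intrinsics, pixels), "world_from_camera" (4x4, takes a point from camera to world coordinates). Camera axes: x right, y down, z forward; pixel columns grow to the right and rows downward; lengths in m; the calibration is good to about 2 mm. A picture is of the moment at which its call begins. get_calibration takes no time and is no camera call.
A pose or a line that the arm cannot do raises Unreachable and nothing moves.
- job_done(): hands the job in; it is judged then, once.
The state is a dict: "time_s": time; "q": joint angles; "joint_velocities": joint speeds; "joint_torque": joint torques, N m; "eef_pos": TCP position; "tcp_rot": TCP orientation; "ft_force": force on the tool from outside, world axes, zero at the start; "torque": the same for the moment, N m; "opening": finger opening in m; "grasp_force": force on a finger pad.
Only numpy, scipy, OpenCV 4.12 (cv2) and the standard library are available. Lean on these libraries where they do the work, as an engineer would, in place of code of your own. Each camera call takes 0.05 s, during which the arm holds its last target. There are 200 camera calls.

## Working session

There is one attempt and no reset: what is moved stays moved. The work goes in short steps, each a Python script; the robot and the scene stay as the last script left them, time stands still between calls to the robot, and variables do not carry over. Pictures are saved under pics/ and viewed, at most 10 in all, crops included, and the job is handed in when it is done.

```bash
mkdir -p pics; ls; cat > h.py <<'E'
import numpy as np, cv2
from plant import *
def snap(name,fn=None):
    im,d=get_image(name); c=get_calibration(name)
    if fn: cv2.imwrite(fn,im[:,:,::-1])
    return im,d,np.array(c["intrinsics"]),np.array(c["world_from_camera"])
def ray(K,T,u,v,z):
    r=T[:3,:3]@np.linalg.solve(K,[u,v,1.]); o=T[:3,3]; return o+r*(z-o[2])/r[2]
def cloud(d,K,T):
    v,u=np.mgrid[:d.shape[0],:d.shape[1]]
    p=np.stack([(u-K[0,2])/K[0,0]*d,(v-K[1,2])/K[1,1]*d,d],-1)
    return p@T[:3,:3].T+T[:3,3]
E
python3 - <<'E'
from h import *
for n in("top","scene"):
    im,d,K,T=snap(n,f"pics/{n}0.png"); np.savez(f"{n}0.npz",im=im,d=d,K=K,T=T); print(n,K.round(1).tolist(),T.round(3).tolist(),(d>0).mean())
print(observe())
E
```

```text
pics
top [[384.9, 0.0, 271.7], [0.0, 384.9, 208.7], [0.0, 0.0, 1.0]] [[0.003, -0.996, 0.094, 0.475], [-1.0, -0.002, 0.009, 0.269], [-0.009, -0.094, -0.995, 1.059], [0.0, 0.0, 0.0, 1.0]] 0.9958375850340137
scene [[443.9, 0.0, 277.3], [0.0, 443.9, 213.1], [0.0, 0.0, 1.0]] [[0.665, -0.564, 0.49, 0.097], [-0.747, -0.494, 0.445, -0.158], [-0.009, -0.661, -0.75, 0.78], [0.0, 0.0, 0.0, 1.0]] 0.9961437074829932
{'time_s': 0.1, 'q': array([ 1.20391521e+00,  2.21163098e-01,  1.52750112e+00, -2.30771248e-05,
        1.39468348e+00, -1.26065200e-01]), 'joint_velocities': array([ 0.00070815, -0.00113033, -0.00204448,  0.00077422, -0.00231904,
        0.00023411]), 'joint_torque': array([ 1.23129121e-03, -4.98248649e+01, -3.90548265e+01, -2.89531154e-04,
        5.70009011e-03,  1.42833048e-05]), 'eef_pos': array([0.14883603, 0.60641008, 0.20179653]), 'tcp_rot': array([-3.13984869e+00, -1.98130522e-04,  2.90078062e+00]), 'ft_force': array([ 0.36528588, -1.28744065,  0.06817299]), 'torque': array([ 0.01336369, -0.03023877,  0.03783804]), 'grasp_force': 0.0, 'opening': 0.08526785810744082}
```

View pics/top0.png

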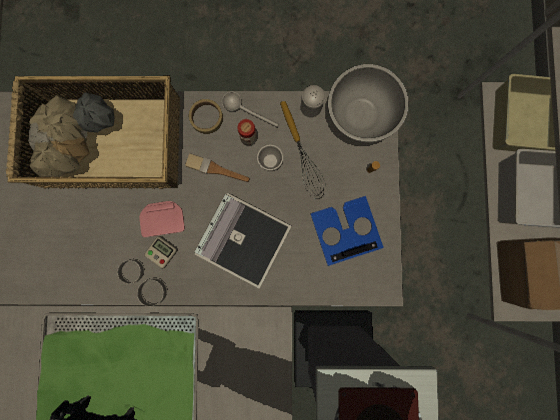

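View pics/scene0.png

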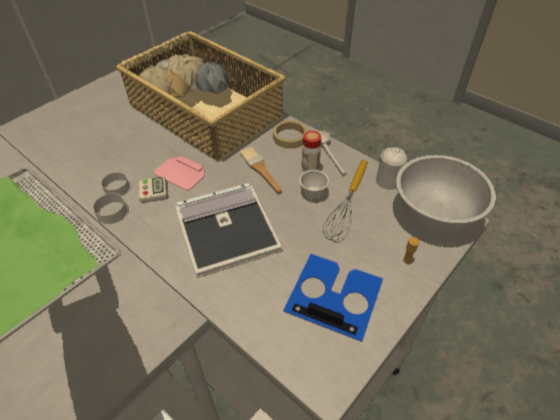

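The top view shows the board at about (243,240) with rail and leaf to the upper left, the bore at about (237,238), the stencil at (347,232) with its slot upward and its grip bar at (355,252), and the pin at (375,167). The scene view agrees: bore (223,219), stencil (335,297), pin (411,250).

```bash
cat > m.py <<'E'
from h import *
big=[]
for n in("top","scene"):
    z=np.load(n+"0.npz"); im,d,K,T=[z[k] for k in("im","d","K","T")]
    P=cloud(d,K,T); hsv=cv2.cvtColor(im,cv2.COLOR_RGB2HSV)
    tab=P[(abs(P[...,0]-.55)<.15)&(abs(P[...,1]-.2)<.25)]
    print(n,"table z median",np.median(tab[abs(tab[:,2])<.008,2]).round(4))
    reg=(P[...,0]>.33)&(P[...,0]<.63)&(P[...,1]>.18)&(P[...,1]<.5)
    m=(reg&(P[...,2]>.012)&(P[...,2]<.05)).astype(np.uint8)
    cs,_=cv2.findContours(m,0,2); c=max(cs,key=cv2.contourArea)
    w=np.array([ray(K,T,u,v,.02)[:2] for u,v in c[:,0]],np.float32); print(" board",cv2.minAreaRect(w*1000), cv2.contourArea(c))
    # stencil blue
    m=cv2.inRange(hsv,(105,120,50),(130,255,255)); 
    cs,h=cv2.findContours(m,cv2.RETR_CCOMP,2)
    for c,hh in zip(cs,h[0]):
        if cv2.contourArea(c)<40: continue
        w=np.array([ray(K,T,u,v,.004)[:2] for u,v in c[:,0]],np.float32)
        M=cv2.moments(c);print(" blue",hh[3]>=0,cv2.contourArea(c),(M["m10"]/M["m00"],M["m01"]/M["m00"]),cv2.minAreaRect(w*1000), np.median(P[c[:,0,1],c[:,0,0],2]))
    # pin
    reg=(P[...,0]>.62)&(P[...,0]<.75)&(P[...,1]>-.08)&(P[...,1]<.06)&(P[...,2]>.015)&(P[...,2]<.09)&(hsv[...,1]>90)
    top=reg&(P[...,2]>.064); print(" pin",reg.sum(),P[reg].mean(0),P[reg].max(0),"top",top.sum(),np.median(P[top],0) if top.any() else None)
    v,u=np.nonzero(top); 
    if len(u): print("  top ray",ray(K,T,u.mean(),v.mean(),.07))
    x0,y0,x1,y1=(185,150,395,290) if n=="top" else (170,175,430,340)
    big.append(cv2.resize(im[y0:y1,x0:x1,::-1],(800,533) if n=="top" else (800,508),interpolation=cv2.INTER_CUBIC))
    cv2.imwrite(f"pics/{n}_big.png",big[-1])
E
python3 m.py
```

```text
top table z median 0.0006
 board ((490.7449645996094, 357.7735290527344), (201.41458129882812, 189.45498657226562), 62.730003356933594) 5137.5
 blue False 2843.5 (346.8580974151574, 231.5630385088799) ((516.8063354492188, 73.77859497070312), (149.50213623046875, 158.7865447998047), 17.937143325805664) 0.0038657256599632372
 blue True 358.0 (353.63966480446925, 251.05307262569832) ((460.3385009765625, 56.17713165283203), (24.298006057739258, 134.72113037109375), 17.720069885253906) 0.004052924643332623
 blue True 297.5 (330.98879551820727, 236.0750700280112) ((500.1476745605469, 117.12538146972656), (53.62648010253906, 52.44879913330078), 44.65144729614258) 0.004091467368584012
 blue True 293.5 (362.2140829074389, 225.87052810902895) ((529.0435180664062, 30.661888122558594), (53.568721771240234, 52.803165435791016), 44.53407669067383) 0.002984395709551224
 pin 86 [0.68336025 0.01075146 0.06166124] [0.69486485 0.02002822 0.07294085] top 58 [0.68450351 0.00917454 0.06969163]
  top ray [0.68496341 0.00913731 0.07      ]
scene table z median 0.0003
 board ((490.4866638183594, 356.98916625
[... 260 characters left out ...]
e True 772.5 (325.104854368932, 316.5145631067961) ((467.1845397949219, 57.140655517578125), (32.744720458984375, 129.80825805664062), 17.879013061523438) 0.004593950414408576
 blue True 492.0 (355.3089430894309, 302.9349593495935) ((528.5853271484375, 29.302017211914062), (51.95622634887695, 52.71622848510742), 85.81561279296875) 0.0033290377628630297
 blue True 448.5 (312.6737272389446, 287.30843552582684) ((501.2637023925781, 114.94188690185547), (52.503334045410156, 52.14125061035156), 81.32460021972656) 0.003535342428544419
 pin 207 [0.67976561 0.00553715 0.05346136] [0.69573662 0.01657083 0.07318418] top 90 [0.68202816 0.00578576 0.06942828]
  top ray [0.68191086 0.00570108 0.07      ]
```

View pics/top_big.png

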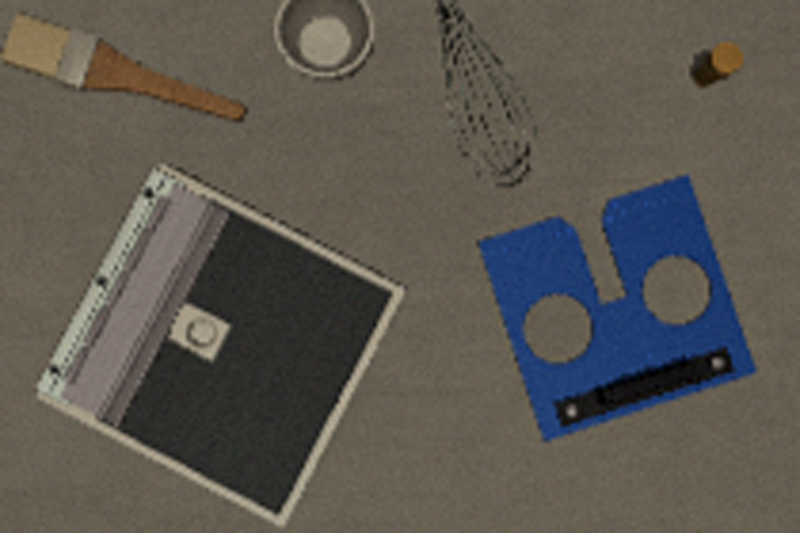

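```bash
cat > m2.py <<'E'
from h import *
for n in("top","scene"):
    z=np.load(n+"0.npz"); im,d,K,T=[z[k] for k in("im","d","K","T")]
    g=cv2.cvtColor(im,cv2.COLOR_RGB2GRAY)
    e=T[:3,:3].T@(np.array([.498,.372,.02])-T[:3,3]); c=(K@e/e[2])[:2]; print(n,"pred bore px",c)
    u0,v0=np.round(c).astype(int)-12
    S=8; p=cv2.resize(g[v0:v0+24,u0:u0+24],None,fx=S,fy=S,interpolation=cv2.INTER_CUBIC)
    cv2.imwrite(f"pics/bore_{n}.png",cv2.resize(p,(384,384)))
    m=(p>95).astype(np.uint8); cs,h=cv2.findContours(m,cv2.RETR_CCOMP,2)
    for k,hh in zip(cs,h[0]):
        if cv2.contourArea(k)<300: continue
        w=np.array([ray(K,T,u0+(x+.5)/S-.5,v0+(y+.5)/S-.5,.02)[:2]*1000 for x,y in k[:,0]],np.float32)
        print(hh[3]>=0,cv2.contourArea(k),cv2.minAreaRect(w))
    print(p.min(),p.max())
a,b=cv2.imread("pics/bore_top.png"),cv2.imread("pics/bore_scene.png"); cv2.imwrite("pics/bore.png",np.hstack([a,b]))
for pos,y in(((.684,.008,.15),62.7),((.684,.008,.15),152.7),((.498,.372,.1),62.7),((.46,.06,.06),107.9),((.46,.3,.06),152.7),((.42,.24,.06),152.7),((.684,.008,.15),-27.3),((.46,.06,.06),-72)):
    print(pos,y,np.round(inverse_kinematics(pos,[np.pi,0,np.radians(y)]),2))
E
python3 m2.py
```

```text
top pred bore px [236.97103065 236.65402226]
False 9288.0 ((498.8186950683594, 374.7210998535156), (41.21614456176758, 29.52854347229004), 63.709922790527344)
True 496.0 ((494.4642333984375, 376.56988525390625), (18.29422378540039, 8.704462051391602), 28.211692810058594)
False 1516.0 ((518.1424560546875, 399.20306396484375), (24.997882843017578, 13.203051567077637), 0.747320830821991)
24 180
scene pred bore px [223.15112551 219.3954953 ]
False 19248.5 ((501.1581726074219, 381.3172607421875), (61.21609878540039, 55.50375747680664), 41.235862731933594)
40 203
(0.684, 0.008, 0.15) 62.7 [-0.1   0.4   1.41 -0.    1.34  0.37]
(0.684, 0.008, 0.15) 152.7 [-0.1   0.4   1.41  0.    1.34 -1.2 ]
(0.498, 0.372, 0.1) 62.7 [ 0.51  0.3   1.63 -0.    1.21  0.99]
(0.46, 0.06, 0.06) 107.9 [-0.04 -0.01  2.06  0.    1.09 -0.35]
(0.46, 0.3, 0.06) 152.7 [ 0.43  0.19  1.85  0.    1.1  -0.66]
(0.42, 0.24, 0.06) 152.7 [ 0.36  0.04  2.01  0.    1.09 -0.74]
(0.684, 0.008, 0.15) -27.3 [-0.1   0.4   1.41 -0.    1.34  1.94]Traceback (most recent call last):
  File "m2.py", line 17, in <module>
    print(pos,y,np.round(inverse_kinematics(pos,[np.pi,0,np.radians(y)]),2))
                ~~~~~~~~^^^^^^^^^^^^^^^^^^^^^^^^^^^^^^^^^^^^^^^^^^^^^^^^^^^
    return _wrapfunc(a, 'round', decimals=decimals, out=out)
    return _wrapit(obj, method, *args, **kwds)
    result = getattr(arr, method)(*args, **kwds)
TypeError: unsupported operand type(s) for *: 'NoneType' and 'float'
```

View pics/bore.png

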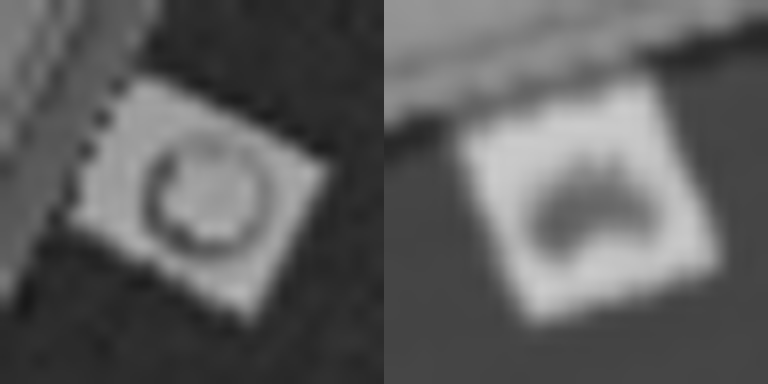

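The bore ring centre lies at about (237.6,236.8) in the top view and (223.6,219.9) in the scene view, so the bore is near (0.498, 0.371). I'll squeeze the pin along two directions to centre it, then lift it.

```bash
python3 - <<'E'
from h import *
D=np.radians; pi=np.pi
gripper_to(.055,40)
x,y=.684,.0078
movep([x,y,.13],[pi,0,D(152.7)])
print(move_l([x,y,.039],feed=.15,max_force=10))
print(gripper_to(.0,20)); o=observe(); print(o["opening"],o["grasp_force"],o["eef_pos"])
gripper_to(.05)
move_l([x,y,.095],feed=.2)
im,d,K,T=snap("top"); P=cloud(d,K,T)
movep([x,y,.095],[pi,0,D(62.7)])
print(move_l([x,y,.039],feed=.12,max_force=10))
gripper_to(.0,50); o=observe(); print(o["opening"],o["grasp_force"],o["eef_pos"],o["ft_force"],o["time_s"])
move_l([x,y,.15],feed=.2)
for n in("top","scene"): snap(n,f"pics/{n}1.png")
o=observe(); print(o["opening"],o["grasp_force"],o["ft_force"],o["time_s"])
a=cv2.imread("pics/top1.png")[60:260,250:450];b=cv2.imread("pics/scene1.png")[100:300,310:510]
cv2.imwrite("pics/p1.png",cv2.resize(np.hstack([a,b]),(800,400)))
E
```

```text
False
False
0.01825515915784332 19.971181716537103 [0.68511398 0.00768057 0.04050253]
False
-0.000171762624602499 4.186547353697279 [0.68656386 0.00750316 0.04225248] [-0.08738839  0.24695918  8.4206303 ] 8.0333
8.171081907659155e-05 0.0 [-0.52807154 -0.50498445  0.20199129] 8.8417
```

View pics/p1.png

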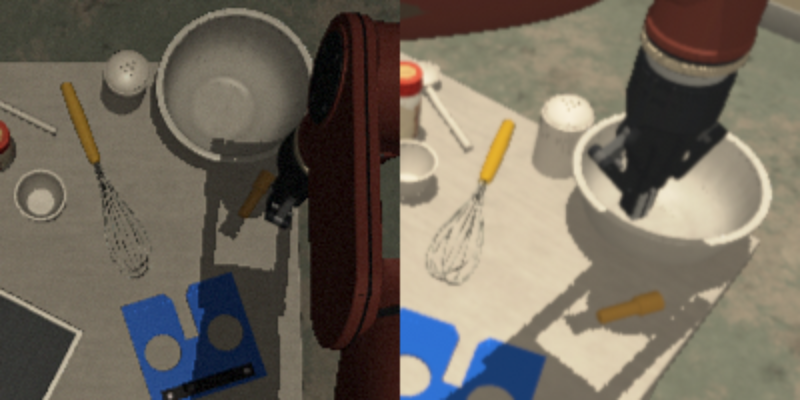

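The pin tipped during the squeeze and now lies on the table, with its head at about (645,305) and foot at (600,312) in the right half of the crop. I'll clear the arm and measure how it lies.

```bash
cat > m3.py <<'E'
from h import *
import sys
def pinmeas(tag,roi=(.55,.8,-.12,.12)):
    out=[]
    for n in("top","scene"):
        im,d,K,T=snap(n,f"pics/{n}{tag}.png"); P=cloud(d,K,T); hsv=cv2.cvtColor(im,cv2.COLOR_RGB2HSV)
        m=(P[...,0]>roi[0])&(P[...,0]<roi[1])&(P[...,1]>roi[2])&(P[...,1]<roi[3])&(hsv[...,1]>130)&(hsv[...,0]<25)&(P[...,2]>.004)&(P[...,2]<.08)
        m=cv2.morphologyEx(m.astype(np.uint8),cv2.MORPH_OPEN,np.ones((2,2)))
        k,l,s,_=cv2.connectedComponentsWithStats(m)
        if k<2: print(n,"none"); continue
        i=1+np.argmax(s[1:,4]); q=P[l==i]; v,u=np.nonzero(l==i)
        w=np.array([ray(K,T,a,b,.011)[:2]*1000 for a,b in zip(u,v)],np.float32)
        r=cv2.minAreaRect(w); print(n,s[i],"rect",r,"zmax",q[:,2].max(),"zpct",np.percentile(q[:,2],[10,50,90]).round(4))
        c,a=q[:,:2].mean(0),np.linalg.svd(q[:,:2]-q[:,:2].mean(0),full_matrices=False)[2][0]
        a=a*np.sign(a[0]); t=(q[:,:2]-c)@a; s2=(q[:,:2]-c)@np.array([-a[1],a[0]])
        print("  c",c.round(4),"axis deg",np.degrees(np.arctan2(a[1],a[0])).round(1),"t",t.min().round(4),t.max().round(4))
        for b in np.linspace(t.min(),t.max(),8)[:-1]:
            k2=(t>=b)&(t<b+np.ptp(t)/7)
            if k2.any(): print("   t%.3f width %.4f mid %.4f zmax %.4f"%(b,np.ptp(s2[k2]),s2[k2].mean(),q[k2,2].max()))
E
python3 - <<'E'
from m3 import *
q=observe()["q"].copy(); q[0]=.75; q[1]-=.3; set_joints(q)
pinmeas(2); print(observe()["time_s"])
a=cv2.imread("pics/top2.png")[130:210,330:410];b=cv2.imread("pics/scene2.png")[210:290,370:450]
cv2.imwrite("pics/p2.png",cv2.resize(np.hstack([a,b]),(800,400)))
E
```

```text
top [371 147  17  23 154] rect ((716.07275390625, -16.806692123413086), (20.25377082824707, 72.6827163696289), 58.58871078491211) zmax 1.0594845611655344 zpct [-0.0003  0.0166  0.0226]
  c [ 0.7146 -0.0134] axis deg -47.1 t -0.3697 0.042
   t-0.370 width 0.0000 mid 0.0166 zmax 1.0595
   t-0.076 width 0.0163 mid -0.0068 zmax 0.0174
   t-0.017 width 0.0293 mid 0.0013 zmax 0.0286
scene [410 247  33  15 260] rect ((719.0722045898438, -18.593305587768555), (22.585372924804688, 78.89593505859375), 61.90131759643555) zmax 0.024316061558529056 zpct [0.0075 0.016  0.0217]
  c [ 0.7183 -0.02  ] axis deg -33.1 t -0.0389 0.0472
   t-0.039 width 0.0104 mid 0.0001 zmax 0.0180
   t-0.027 width 0.0106 mid 0.0002 zmax 0.0206
   t-0.014 width 0.0110 mid 0.0003 zmax 0.0208
   t-0.002 width 0.0142 mid -0.0002 zmax 0.0243
   t0.010 width 0.0146 mid -0.0007 zmax 0.0239
   t0.023 width 0.0152 mid -0.0004 zmax 0.0243
   t0.035 width 0.0083 mid 0.0045 zmax 0.0015
11.1
```

View pics/p2.png

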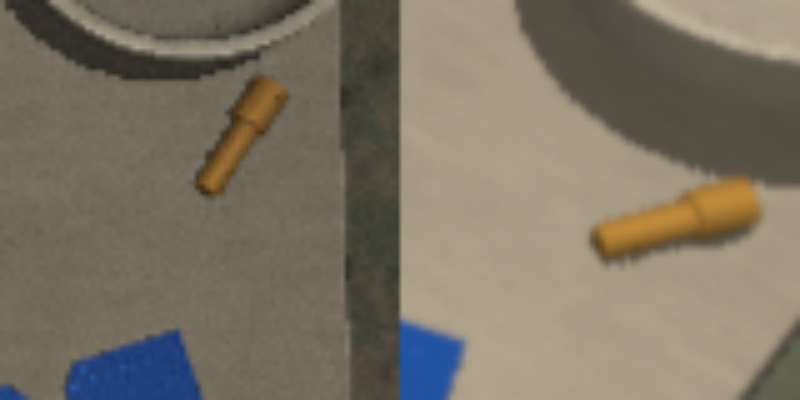

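```bash
cat > g.py <<'E'
from h import *
from scipy.spatial.transform import Rotation as Rn
def rot(z,y):  # tool z dir, tool y dir -> rpy
    z=np.array(z)/np.linalg.norm(z); y=np.array(y)-np.dot(y,z)*z; y/=np.linalg.norm(y)
    return Rn.from_matrix(np.column_stack([np.cross(y,z),y,z])).as_euler("xyz")
def tilted(az,th,s=1): # pointing azimuth az(deg), th deg from straight down; closing axis horizontal
    a,t=np.radians(az),np.radians(th); f=np.array([np.cos(a),np.sin(a),0])
    return np.sin(t)*f-np.cos(t)*np.array([0,0,1]), s*np.array([-f[1],f[0],0])
E
python3 - <<'E'
from g import *
from plant import inverse_kinematics
Z={}
for n,ps in(("top",[(370.9,166.7),(383.5,146.9)]),("scene",[(409.7,257.5),(439.5,249.5)])):
    c=get_calibration(n);K,T=np.array(c["intrinsics"]),np.array(c["world_from_camera"])
    print(n,[ray(K,T,*p,z).round(4).tolist() for p,z in zip(ps,(.008,.011))])
    d=np.load(n+"0.npz")["d"];P=cloud(d,K,T); b=P[(P[...,0]>.72)&(P[...,0]<1.1)&(abs(P[...,1])<.2)&(P[...,2]>.03)]
    b=b[(b[:,0]<1.0)&(b[:,1]<.11)]
    print(" bowl x,y min/max",b.min(0),b.max(0)); dd=np.linalg.norm(b[:,:2]-[.735,-.03],axis=1)
    for h in(.03,.05,.07,.09):
        k=(b[:,2]>h); print("  nearest",h,b[k][dd[k].argmin()],dd[k].min())
for th in(15,20,25,30):
  for s in(1,-1):
    z,y=tilted(149,th,s); j=inverse_kinematics([.735,-.03,.01],rot(z,y)); print("grasp",th,s,None if j is None else j.round(2))
for th in(75,70,65,60,50):
  for az in(62.7,36,10,-30,120):
   for s in(1,-1):
    z,y=tilted(az,th,s); 
    j=inverse_kinematics(np.array([.498,.371,.061])+.019*z,rot(z,y)); j2=inverse_kinematics(np.array([.498,.371,.12])+.019*z,rot(z,y))
    if j is not None: print("place",th,az,s,j.round(2),j2 is not None)
E
```

```text
top [[0.6923, 0.0045, 0.008], [0.7474, -0.0308, 0.011]]
 bowl x,y min/max [ 0.74098071 -0.07463868  0.03002399] [0.94822879 0.10994521 0.09662494]
  nearest 0.03 [ 0.7549215  -0.01991967  0.09176208] 0.022326649981068872
  nearest 0.05 [ 0.7549215  -0.01991967  0.09176208] 0.022326649981068872
  nearest 0.07 [ 0.7549215  -0.01991967  0.09176208] 0.022326649981068872
  nearest 0.09 [ 0.7549215  -0.01991967  0.09176208] 0.022326649981068872
scene [[0.6921, 0.0049, 0.008], [0.7502, -0.0327, 0.011]]
 bowl x,y min/max [ 0.7392815  -0.07630854  0.03000023] [0.94903001 0.10999488 0.09540636]
  nearest 0.03 [ 0.7536082  -0.02385845  0.09234501] 0.019595508832291664
  nearest 0.05 [ 0.7536082  -0.02385845  0.09234501] 0.019595508832291664
  nearest 0.07 [ 0.7536082  -0.02385845  0.09234501] 0.019595508832291664
  nearest 0.09 [ 0.7536082  -0.02385845  0.09234501] 0.019595508832291664
grasp 15 1 [-0.19  0.86  1.03  0.09  1.5   1.9 ]
grasp 15 -1 [-0.19  0.86  1.03  0.09  1.5  -1.24]
grasp 20 1 [-0.2   0.94  0.92  0.11  1.62  1.89]
grasp 20 -1 [-0.2   0.94  0.92  0.11  1.62 -1.25]
grasp 25 1 [-0
[... 1719 characters left out ...]
  0.49 -1.31] True
place 60 10 1 [0.79 0.24 2.29 4.19 0.62 0.96] False
place 60 10 -1 [ 0.79  0.24  2.29  4.19  0.62 -2.18] False
place 60 -30 1 [ 1.    0.56  1.8  -1.21  1.18  0.71] True
place 60 -30 -1 [ 1.    0.56  1.8  -1.21  1.18 -2.43] True
place 60 120 1 [0.05 0.7  1.57 0.88 1.55 2.32] True
place 60 120 -1 [ 0.05  0.7   1.57  0.88  1.55 -0.82] True
place 50 62.7 1 [0.15 0.14 2.25 1.4  0.68 2.64] False
place 50 62.7 -1 [ 0.15  0.14  2.25  1.4   0.68 -0.5 ] True
place 50 -30 1 [ 0.94  0.46  1.82 -1.05  1.07  0.54] True
place 50 -30 -1 [ 0.94  0.46  1.82 -1.05  1.07 -2.61] False
place 50 120 1 [0.1  0.6  1.61 0.78 1.44 2.4 ] True
place 50 120 -1 [ 0.1   0.6   1.61  0.78  1.44 -0.74] True
```

The pin lies flat with its foot at (0.692, 0.005) and its head toward azimuth −33°, where the head is too close to the bowl to grip. I'll drag it clear by the shank with the tool leaning away from the bowl, then re-grip it by the head.

```bash
python3 - <<'E'
from g import *
from m3 import pinmeas
z,y=tilted(-32.6,35,1); cand=[]
q=observe()["q"]
for s in(1,-1):
    zz,yy=tilted(-32.6,35,s); j=inverse_kinematics([.705,-.0035,.0065],rot(zz,yy)); print(s,j)
    if j is not None: cand.append((abs(j-q).max(),s))
s=min(cand)[1]; z,y=tilted(-32.6,35,s); r=rot(z,y)
p=np.array([.705,-.0035,.0065])
gripper_to(.035,30)
movep(p-.12*z,r)
print("hit",move_l(p,feed=.12,max_force=10))
gripper_to(0,30); o=observe(); print(o["opening"],o["grasp_force"],o["eef_pos"],o["ft_force"])
a=o["eef_pos"]
move_l(a+[0,0,.004],feed=.1); move_l(a+[-.06,-.01,.004],feed=.12); move_l(a+[-.06,-.01,.0005],feed=.05,max_force=8)
gripper_to(.035)
move_l(observe()["eef_pos"]-.12*z,feed=.25)
q=observe()["q"].copy(); q[0]=.75; set_joints(q)
pinmeas(3); print(observe()["time_s"])
a=cv2.imread("pics/top3.png")[130:210,330:410];b=cv2.imread("pics/scene3.png")[220:300,370:450]
cv2.imwrite("pics/p3.png",cv2.resize(np.hstack([a,b]),(800,400)))
E
```

```text
1 [ 0.05611776  0.36942628  1.89788356 -0.79392991  0.49005151 -0.30550019]
-1 None
hit False
0.00012967127530566646 0.0 [ 0.7050665  -0.0033969   0.00677122] [-0.73746458  0.4156776   0.1576475 ]
top [371 147  17  23 155] rect ((716.8526611328125, -15.865097045898438), (20.576444625854492, 72.86849212646484), 55.9476432800293) zmax 1.0594845611655344 zpct [-0.0004  0.0166  0.0221]
  c [ 0.7164 -0.015 ] axis deg -45.1 t -0.3713 0.0406
   t-0.371 width 0.0000 mid 0.0298 zmax 1.0595
   t-0.077 width 0.0160 mid -0.0060 zmax 0.0195
   t-0.018 width 0.0278 mid 0.0013 zmax 0.0269
scene [410 247  33  15 254] rect ((718.8649291992188, -18.48263931274414), (22.585372924804688, 78.42595672607422), 61.90131759643555) zmax 0.7796547208751696 zpct [0.0079 0.0156 0.0217]
  c [ 0.7089 -0.0224] axis deg 10.7 t -0.6265 0.046
   t-0.627 width 0.0000 mid -0.0198 zmax 0.7797
   t-0.050 width 0.0554 mid 0.0003 zmax 0.0239
18.775
```

View pics/p3.png

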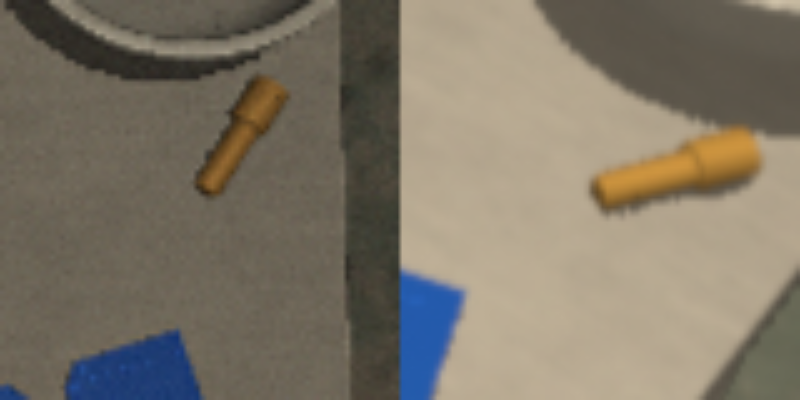

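The pin has not moved: same pixels, foot at (207,186) in the crop. I'll check the reported tool position against the pictures, using the tip seen in p1 at scene (426,207) and top (391,171).

```bash
python3 - <<'E'
from g import *
from plant import observe
def proj(n,p):
    c=get_calibration(n);K,T=np.array(c["intrinsics"]),np.array(c["world_from_camera"])
    e=T[:3,:3].T@(np.array(p)-T[:3,3]); return (K@e/e[2])[:2].round(1)
for z in(.13,.15): print(proj("top",[.6866,.0075,z]),proj("scene",[.6866,.0075,z]))
A={n:cv2.imread(f"pics/{n}1.png") for n in("top","scene")}
A={n:cv2.resize(A[n][v-40:v+40,u-40:u+40],(400,400)) for n,u,v in(("top",391,171),("scene",426,207))}
cv2.imwrite("pics/p4.png",np.hstack([A["top"],A["scene"]]))
z=np.load("top0.npz")
o=observe();print(o["eef_pos"],o["tcp_rot"],o["opening"])
E
```

```text
[382.1 158.9] [420.7 221.1]
[384.4 157. ] [423.2 214.2]
[0.46696653 0.3567584  0.10529379] [ 3.14158962  0.61112531 -3.09811728] 0.0348848381302589
```

View pics/p4.png

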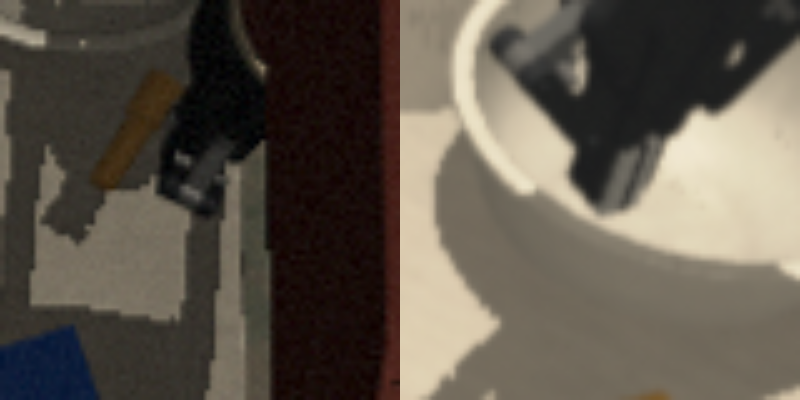

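```bash
cat >> h.py <<'E'
def cal(n):
    c=get_calibration(n); return np.array(c["intrinsics"]),np.array(c["world_from_camera"])
def tri(pt,ps):
    A=[];b=[]
    for n,(u,v) in(("top",pt),("scene",ps)):
        K,T=cal(n); r=T[:3,:3]@np.linalg.solve(K,[u,v,1.]); r/=np.linalg.norm(r); M=np.eye(3)-np.outer(r,r); A.append(M); b.append(M@T[:3,3])
    x,res,*_=np.linalg.lstsq(np.vstack(A),np.hstack(b),rcond=None); return x,res
E
python3 - <<'E'
from h import *
print(tri((389,170),(427,209)))
# move to a visible spot over bare table, shut fingers, view
gripper_to(0,20); movep([.62,.10,.10],[np.pi,0,np.radians(152.7)])
o=observe(); print(o["eef_pos"],o["tcp_rot"],o["q"],o["time_s"])
P={}
for n in("top","scene"):
    im,d,K,T=snap(n,f"pics/{n}5.png"); e=T[:3,:3].T@(o["eef_pos"]-T[:3,3]); u,v=(K@e/e[2])[:2]; print(n,u,v)
    im=im[:,:,::-1].copy(); u0,v0=int(u)-50,int(v)-50
    c=cv2.resize(im[v0:v0+100,u0:u0+100],(400,400)); cv2.drawMarker(c,(int((u-u0+.5)*4),int((v-v0+.5)*4)),(0,255,0),cv2.MARKER_CROSS,15,1); P[n]=c; print(u0,v0)
cv2.imwrite("pics/p5.png",np.hstack([P["top"],P["scene"]]))
E
```

```text
(array([0.65175844, 0.00287028, 0.19500668]), array([0.00016486]))
[0.61905079 0.10107219 0.09946372] [-3.14104841e+00 -7.75344651e-04  2.66637799e+00] [ 3.62573517e-02  3.15695863e-01  1.61209500e+00 -1.01457259e-04
  1.21474430e+00 -1.05928911e+00] 20.4083
top 342.0388436760144 187.96373872283948
292 137
scene 357.8720901625696 226.88827385079813
307 176
```

View pics/p5.png

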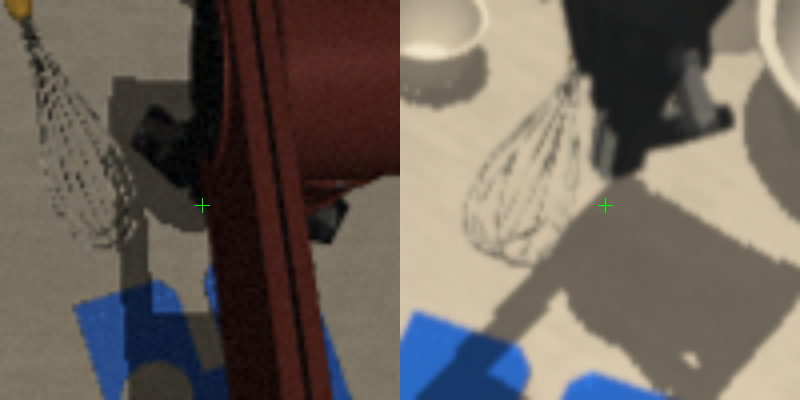

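In the scene half, the real fingertip (618,178) sits about 20 mm higher than the reported TCP, marked by the cross (605,205). A soft touch on bare table will settle it.

```bash
python3 - <<'E'
from h import *
r=[np.pi,0,np.radians(152.7)]
print(observe()["opening"]); f0=observe()["ft_force"]
move_l([.648,.07,.05],feed=.2)
print(move_l([.648,.07,.0],feed=.04,max_force=5)); o=observe(); print(o["eef_pos"],o["ft_force"]-f0)
if o["eef_pos"][2]<.006:
    print(move_l([.648,.07,-.028],feed=.03,max_force=5)); o=observe(); print(o["eef_pos"],o["ft_force"]-f0)
move_l([.648,.07,.09],feed=.2); print(observe()["time_s"])
E
```

```text
2.5316707966611204e-06
False
[6.48346499e-01 7.00143635e-02 4.29342680e-04] [ 0.7668591   0.41799324 -0.21643432]
False
[ 0.64822463  0.06999911 -0.02778229] [ 0.7236574   0.10252936 -0.97253348]
24.2083
```

```bash
python3 - <<'E'
from h import *
f0=observe()["ft_force"]
move_l([.648,.07,-.02],feed=.2)
print(move_l([.648,.07,-.07],feed=.04,max_force=5)); o=observe(); print(o["eef_pos"],o["ft_force"]-f0,o["time_s"])
P=[]
for n in("top","scene"):
    im,d,K,T=snap(n,f"pics/{n}6.png"); e=T[:3,:3].T@(np.array([.648,.07,0])-T[:3,3]); u,v=(K@e/e[2])[:2]
    im=im[:,:,::-1].copy(); u0,v0=int(u)-50,int(v)-50; print(n,u,v,u0,v0)
    c=cv2.resize(im[v0:v0+100,u0:u0+100],(400,400)); cv2.drawMarker(c,(int((u-u0+.5)*4),int((v-v0+.5)*4)),(0,255,0),cv2.MARKER_CROSS,15,1); P.append(c)
cv2.imwrite("pics/p6.png",np.hstack(P))
move_l([.648,.07,.05],feed=.25)
E
```

```text
True
[ 0.64902681  0.07001357 -0.0284025 ] [-0.78444503 -1.0001502   6.86966725] 25.4167
top 346.89813154941515 182.96009576008322 296 132
scene 371.68108393818085 255.91460534646535 321 205
```

View pics/p6.png

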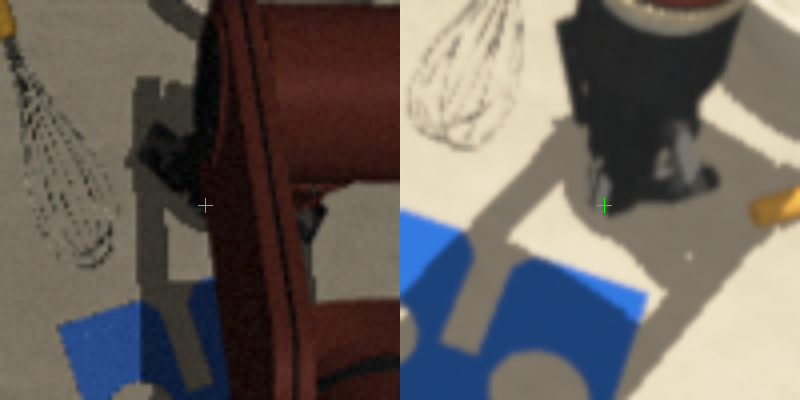

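The fingers touch the table with the reported TCP at z = −0.028, so the real tips sit 28 mm short of it. I'll compensate for that: drag the pin clear of the bowl, then re-grip it by the head.

```bash
cat >> g.py <<'E'
from plant import *
L=.028
def pinpts(n):
    im,d,K,T=snap(n); P=cloud(d,K,T); hsv=cv2.cvtColor(im,cv2.COLOR_RGB2HSV)
    return P,(hsv[...,1]>130)&(hsv[...,0]<25)&(hsv[...,2]>60)
E
python3 - <<'E'
from g import *
h=np.array([np.cos(np.radians(-32.6)),np.sin(np.radians(-32.6)),0])
z,y=tilted(-32.6,35,1); r=rot(z,y); t=np.array([.705,-.0035,.005]); p=t+L*z
gripper_to(.035,40); movep(p-.07*z,r)
print("hit",move_l(p,feed=.15,max_force=10))
gripper_to(0,40); o=observe(); print(o["opening"],o["grasp_force"],o["eef_pos"]-p,o["ft_force"])
assert o["opening"]>.01
D=np.array([-.06,-.01,0]); a=o["eef_pos"]
move_l(a+D+[0,0,.003],feed=.12)
gripper_to(.04); print(observe()["time_s"])
e=observe()["eef_pos"]; move_l(e-.06*z,feed=.25)
# head grasp
z2,y2=tilted(147.4,15,-1); r2=rot(z2,y2)
G=t+D+.0415*h; G[2]=.011; p2=G+(.0085+L)*z2
movep(p2+[0,0,.06],r2)
print("hit",move_l(p2,feed=.12,max_force=10))
gripper_to(0,60); o=observe(); print(o["opening"],o["grasp_force"],o["eef_pos"]-p2,o["ft_force"],o["time_s"])
if o["opening"]>.014:
    move_l(o["eef_pos"]+[0,0,.10],feed=.2)
    o=observe(); print(o["opening"],o["grasp_force"],o["eef_pos"],o["time_s"])
    P,m=pinpts("scene"); m&=(P[...,2]>.06)&(P[...,0]>.55)&(P[...,0]<.8)&(abs(P[...,1])<.12)&(P[...,2]<.16); q=P[m]
    if len(q)>20: print(len(q),q.mean(0),np.linalg.svd(q-q.mean(0),full_matrices=False)[2][0],q.min(0),q.max(0))
E
```

```text
hit False
0.014218860529356886 39.15381342172623 [0.00044786 0.00018083 0.00086472] [ 0.82818571 -0.89229114  0.81125586]
29.1167
hit True
0.019916471805952053 61.71310978475958 [-0.00132576  0.0012008  -0.00119968] [-0.72640718  0.39236339 10.7325945 ] 31.25
0.019877909491363647 58.637609768193215 [ 0.6696925  -0.02929022  0.07299389] 31.9083
264 [ 0.65559373 -0.02341254  0.11508798] [-0.87726289  0.46416008 -0.1223325 ] [ 0.6253427  -0.03961033  0.10563297] [ 0.69366189 -0.0017139   0.12273426]
```

```bash
cat > place.py <<'E'
from g import *
E=lambda r:Rn.from_euler("xyz",r).as_matrix()
h=np.array([np.cos(np.radians(-32.6)),np.sin(np.radians(-32.6)),0])
R2=E(rot(*tilted(147.4,15,-1)))
z2=R2[:,2]; dev=np.array([-.0013,.0012,-.0012])
gt=R2.T@(-(.0085+L)*z2-dev); hd=R2.T@(np.cos(.052)*h+[0,0,np.sin(.052)])
B=np.array([.498,.371,0])
def tcp(az,gz,xy=B): 
    r=rot(*tilted(az,72,1)); R=E(r); return np.array([xy[0],xy[1],gz])-R@gt,r,R@hd
E
python3 - <<'E'
from place import *
for az in(110,95,80):
    p,r,u=tcp(az,.125); p2=tcp(az,.061)[0]; print(az,p.round(3),p2.round(3),u.round(3),inverse_kinematics(p,r),inverse_kinematics(p2,r) is not None)
p,r,u=tcp(100,.125)
move_l(observe()["eef_pos"]+[-.03,.03,.10],feed=.3)
movep(p,r); o=observe(); print(o["eef_pos"]-p,o["opening"],o["time_s"])
for n in("scene","top"):
    P,m=pinpts(n); m&=(P[...,2]>.045)&(P[...,2]<.16)&(np.hypot(P[...,0]-.498,P[...,1]-.371)<.05)
    q=P[m]; print(n,len(q))
    for a,b in((.06,.075),(.075,.09),(.09,.11),(.11,.14)):
        k=(q[:,2]>a)&(q[:,2]<b)
        if k.sum()>4: print(a,k.sum(),q[k].mean(0).round(4),q[k].min(0).round(4),q[k].max(0).round(4))
E
```

```text
110 [0.485 0.405 0.112] [0.485 0.405 0.048] [-0.  0.  1.] [0.00344194 0.63880909 1.69845347 1.10833353 1.58856872 2.31566305] True
95 [0.495 0.407 0.112] [0.495 0.407 0.048] [-0.  0.  1.] [-0.02920872  0.50998305  1.91192912  1.27602218  1.41057729  2.29584519] True
80 [0.504 0.406 0.112] [0.504 0.406 0.048] [0. 0. 1.] [-0.02639449  0.38395033  2.11144669  1.49228358  1.23317954  2.25388434] True
[ 2.34800435e-04 -1.11095763e-04  7.42036111e-06] 0.02003758895230283 35.3917
scene 47
0.06 6 [0.492  0.3658 0.0727] [0.4905 0.3639 0.071 ] [0.4943 0.3696 0.0745]
0.075 13 [0.4912 0.3652 0.082 ] [0.4895 0.3628 0.0771] [0.4938 0.3684 0.089 ]
0.09 5 [0.4907 0.3663 0.0939] [0.4898 0.3648 0.0911] [0.4917 0.3684 0.0974]
0.11 23 [0.4947 0.3686 0.1346] [0.4886 0.3577 0.1326] [0.4986 0.3779 0.1367]
top 67
0.11 67 [0.4977 0.3687 0.1344] [0.4875 0.3591 0.1186] [0.5067 0.3799 0.1395]
```

```bash
python3 - <<'E'
from place import *
move_l(tcp(100,.084)[0],feed=.2)
f0=observe()["ft_force"]
for dx,dy in((0,0),(-.0015,-.001),(.0015,.001),(.001,-.0015),(-.001,.0015)):
    hit=move_l(tcp(100,.0612,B+[dx,dy,0])[0],feed=.06,max_force=8); o=observe()
    gz=o["eef_pos"][2]-tcp(100,0)[0][2]; print(hit,(dx,dy),"gz",gz.round(4),(o["ft_force"]-f0).round(1),o["time_s"])
    if gz<.066: break
    move_l(o["eef_pos"]+[0,0,.004],feed=.1)
E
```

```text
True (0, 0) gz 0.0641 [0.5 1.1 4.7] 36.2417
```

The pin is 13 mm into the bore. I'll release it, check it, and fetch the stencil.

```bash
python3 - <<'E'
from place import *
r=rot(*tilted(100,72,1)); z=E(r)[:,2]
gripper_to(.045,100); e=observe()["eef_pos"]
move_l(e-.075*z,feed=.25)
P,m=pinpts("top"); m&=(P[...,2]>.05)&(P[...,2]<.12)&(np.hypot(P[...,0]-.498,P[...,1]-.371)<.04); q=P[m]
print(m.sum(),q.mean(0) if len(q) else 0,np.percentile(q[:,2],[50,95]) if len(q) else 0,observe()["time_s"])
P,m=pinpts("scene"); m&=(P[...,2]>.025)&(P[...,2]<.12)&(np.hypot(P[...,0]-.498,P[...,1]-.371)<.04); q=P[m]
print(m.sum(),q.max(0),[ (q[k].mean(0).round(4),k.sum()) for k in ((q[:,2]<.045),(q[:,2]>.05)&(q[:,2]<.068)) if k.any()])
E
```

```text
57 [0.49693537 0.36913353 0.07298206] [0.07366131 0.07674498] 37.1083
143 [0.50528572 0.37935781 0.07648142] [(array([0.4936, 0.364 , 0.0345]), np.int64(31)), (array([0.4913, 0.3619, 0.0599]), np.int64(42))]
```

The pin stands seated, its top at z = 0.074. Now the stencil.

```bash
python3 - <<'E'
from g import *
pi=np.pi; r=[pi,0,np.radians(107.9)]
g=np.array([.4628,.0568,0])
movep(g+[0,0,.035],r)
print("hit",move_l(g+[0,0,-.019],feed=.12,max_force=8))
gripper_to(0,100); o=observe(); print(o["opening"],o["grasp_force"],o["eef_pos"],o["time_s"])
assert o["opening"]>.006
e=o["eef_pos"]; move_l([e[0],e[1],e[2]+.05],feed=.2)
bx=np.array([np.cos(np.radians(62.7)),np.sin(np.radians(62.7)),0]); C=np.array([.498,.371,0])-.016*bx
dz=.05-.0+e[2]
p=C+(-.112-.057)*bx; p[2]=e[2]+.05
print(p,inverse_kinematics(p,[pi,0,np.radians(152.7)]))
try: movep(p,[pi,0,np.radians(152.7)])
except Unreachable as x: print("unreach",x)
o=observe(); print(o["opening"],o["eef_pos"],o["time_s"])
# stencil pose in the hand
im,d,K,T=snap("scene"); P=cloud(d,K,T); hsv=cv2.cvtColor(im,cv2.COLOR_RGB2HSV)
m=cv2.inRange(hsv,(105,120,30),(130,255,255)); cs,_=cv2.findContours(m,0,2); c=max(cs,key=cv2.contourArea); q=P[m>0]; q=q[(q[:,2]>.02)&(q[:,2]<.12)]
A=np.c_[q[:,:2]-q[:,:2].mean(0),np.ones(len(q))]; f=np.linalg.lstsq(A,q[:,2],rcond=None)[0]; print("plane",f.round(4),len(q))
w=np.array([ray(K,T,u,v,f[2])[:2]*1000 for u,v in c[:,0]],np.float32); print(cv2.minAreaRect(w))
E
```

```text
hit False
0.009635905495807392 98.82112741470337 [ 0.46391181  0.05676972 -0.01782301] 40.375
[0.41314983 0.20660581 0.03217699] [ 0.29271958  0.03251247  2.08137951  0.          1.02770068 -0.80160187]
0.009759090723768732 [0.41196984 0.20640768 0.0308917 ] 41.4583
plane [-0.0114 -0.0188  0.0523] 2112
((437.9722900390625, 256.56756591796875), (151.3912353515625, 159.53128051757812), 62.968109130859375)
```

```bash
cat > slide.py <<'E'
from g import *
bx=np.array([np.cos(np.radians(62.7)),np.sin(np.radians(62.7)),0]); by=np.array([-bx[1],bx[0],0]); C=np.array([.498,.371,0])-.016*bx
def at(s,z): p=C+(s-.057)*bx; p[2]=z; return p
def rep(t,hit=None):
    o=observe(); d=o["eef_pos"]-C; f=o["ft_force"]; print(t,hit,"s %.4f y %.4f z %.4f"%(d@bx+.057,d@by,o["eef_pos"][2]),"F",(f@bx).round(1),(f@by).round(1),f[2].round(1),"open",o["opening"].round(4),o["time_s"]); return o
E
python3 - <<'E'
from slide import *
rep("start")
move_l(at(-.080,.012),feed=.15); rep("over")
h=move_l(at(-.078,.0022),feed=.05,max_force=5); o=rep("down",h)
z=min(max(o["eef_pos"][2],.0015),.0045)
h=move_l(at(-.03,z),feed=.08,max_force=12); o=rep("pin",h)
if not h:
    h=move_l(at(.003,min(z,.0028)),feed=.06,max_force=18); rep("home",h)
E
```

```text
Traceback (most recent call last):
  File "slide.py", line 5, in rep
    o=observe(); d=o["eef_pos"]-C; f=o["ft_force"]; print(t,hit,"s %.4f y %.4f z %.4f"%(d@bx+.057,d@by,o["eef_pos"][2]),"F",(f@bx).round(1),(f@by).round(1),f[2].round(1),"open",o["opening"].round(4),o["time_s"]); return o
                                                                                                                                                                                 ^^^^^^^^^^^^^^^^^^
AttributeError: 'float' object has no attribute 'round'
```

```bash
sed -i 's/o\["opening"\].round(4)/round(o["opening"],4)/' slide.py; python3 - <<'E'
from slide import *
rep("start")
move_l(at(-.080,.012),feed=.15); rep("over")
h=move_l(at(-.078,.0022),feed=.05,max_force=5); o=rep("down",h)
z=min(max(o["eef_pos"][2],.0015),.0045)
h=move_l(at(-.03,z),feed=.08,max_force=12); o=rep("pin",h)
if not h:
    h=move_l(at(.003,min(z,.0028)),feed=.06,max_force=18); rep("home",h)
E
```

```text
start None s -0.1128 y 0.0002 z 0.0312 F 0.2 -0.4 -1.7 open 0.0096 41.5083
over None s -0.0811 y -0.0003 z 0.0114 F -0.8 -0.4 -1.9 open 0.0099 41.9083
down True s -0.0782 y -0.0007 z 0.0020 F -1.6 0.5 5.3 open 0.0097 42.2
pin False s -0.0298 y -0.0002 z 0.0022 F 0.9 -0.1 1.8 open 0.01 42.9583
home True s -0.0011 y -0.0002 z 0.0022 F -3.6 -0.2 6.0 open 0.0099 43.4917
```

```bash
python3 - <<'E'
from slide import *
h=move_l(at(.002,.0022),feed=.03,max_force=12); o=rep("push",h)
s=(o["eef_pos"]-C)@bx+.057
h=move_l(at(s+.0005,-.008),feed=.02,max_force=20); rep("press",h)
hold(.3); rep("held")
P,m=pinpts("top"); k=m&(P[...,2]>.05)&(P[...,2]<.12)&(np.hypot(P[...,0]-.498,P[...,1]-.371)<.04); q=P[k]; print("pin",k.sum(),q.mean(0) if len(q) else 0)
for n in("top","scene"):
    im,d,K,T=snap(n); P=cloud(d,K,T)-C; bxx,byy=P@bx,P@by; H=P[...,2]
    for a,b in((-.07,-.05),(-.04,0),(.018,.03),(.036,.042),(.045,.055),(.06,.07)):
        k=(bxx>a)&(bxx<b)&(abs(byy)>.02)&(abs(byy)<.075)&(H>.015)&(H<.06); print(n,(a,b),k.sum(),np.median(H[k]).round(4) if k.any() else None,end="; ")
    z0=np.load(n+"0.npz"); P0=cloud(z0["d"],K,T)-C; k=(abs(P0@bx-.05)<.005)&(abs(P0@by)<.075); print("leaf nose before",np.median(P0[k][:,2]).round(4))
    hsv=cv2.cvtColor(im,cv2.COLOR_RGB2HSV); k=(cv2.inRange(hsv,(105,120,30),(130,255,255))>0)&(abs(bxx)<.2)&(abs(byy)<.2)
    if k.any(): print(" blue x",np.percentile(bxx[k],[1,99]),"y",np.percentile(byy[k],[1,99]))
E
```

```text
push False s -0.0011 y -0.0002 z 0.0022 F -14.0 -0.4 11.0 open 0.0099 43.7417
press True s -0.0013 y -0.0002 z 0.0022 F -2.3 0.6 4.1 open 0.0099 43.9917
held None s -0.0013 y -0.0002 z 0.0022 F -3.1 1.0 5.1 open 0.0099 44.2917
pin 0 0
top (-0.07, -0.05) 12 0.0244; top (-0.04, 0) 63 0.0218; top (0.018, 0.03) 91 0.0241; top (0.036, 0.042) 50 0.0301; top (0.045, 0.055) 91 0.0287; top (0.06, 0.07) 133 0.0289; leaf nose before 0.0273
 blue x [-0.07502614  0.03556676] y [-0.07987948  0.07691136]
scene (-0.07, -0.05) 429 0.0249; scene (-0.04, 0) 559 0.0216; scene (0.018, 0.03) 170 0.0234; scene (0.036, 0.042) 86 0.0276; scene (0.045, 0.055) 97 0.0286; scene (0.06, 0.07) 87 0.0287; leaf nose before 0.0267
 blue x [-0.07868598  0.03761192] y [-0.08067325  0.07883642]
```

```bash
python3 - <<'E'
from slide import *
z=.001
while z>-.010:
    move_l(at(.0002,z),feed=.02); o=rep("press %.4f"%z)
    if o["ft_force"][2]>24: break
    z-=.001
hold(.3); rep("held")
P,m=pinpts("scene"); k=m&(P[...,2]>.025)&(P[...,2]<.12)&(np.hypot(P[...,0]-.498,P[...,1]-.371)<.04); q=P[k]; print("pin",k.sum(),(q.mean(0),q.max(0)) if len(q) else 0)
H=P-C; k=(H@bx>-.045)&(H@bx<.03)&(abs(H@by)>.06)&(abs(H@by)<.078); q=H[k]; print("plate z vs bx", np.polyfit(q@bx,q[:,2],1))
E
```

```text
press 0.0010 None s -0.0013 y -0.0002 z 0.0022 F -12.3 2.7 15.9 open 0.0097 44.6917
press 0.0000 None s -0.0013 y -0.0002 z 0.0022 F -14.8 4.6 25.2 open 0.0096 44.9417
held None s -0.0013 y -0.0002 z 0.0022 F -14.5 4.0 23.1 open 0.0099 45.2417
pin 2 (array([0.48693721, 0.37012905, 0.0542957 ]), array([0.48763456, 0.37257896, 0.0550661 ]))
plate z vs bx [-0.07558563 -0.12854755]
```

```bash
python3 -c "
from plant import *
print(job_done(), observe()['time_s'])"
```

```text
the job is handed in; nothing more can be done
the job is handed in; nothing more can be done
```

I handed the job in at about 45 s of robot time: the pin was seated in the bore, and the stencil is against the rail under the leaf, still gripped and pressed down with about 23 N. I tipped the pin over early on and had to pick it up again; in the final pose the arm hid it, so I last saw it upright before the stencil went in.

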